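Third hand for the altar lamp's candle stem

ROBOT

A 7-joint arm with a two-finger parallel gripper is mounted at the origin on the work surface. World frame = base frame: x ahead of the robot, y to its left, z up, the work surface at z = 0. Lengths are in m, angles in rad, forces in N, time in s.
With the tool pointing down it reaches from about 0.35 to 0.9 m from the base axis. Payload 8.1 kg.
Tool frame: the origin (TCP) lies on the centre line of the jaws, within the pads' length; the fingertips stand 19 mm ahead of it and the grasp point (between the pads) is the TCP; z points along the fingers, y is the direction in which the jaws open and shut (so a half turn about z gives the same grasp; the last joint's range is limited). The gripper opens to 92 mm and grips with 3 to 60 N. Pads are 19 mm wide; open, the fingers measure 130 mm over their backs; the gripper's body (75 mm by 190 mm) begins 47 mm behind the grasp point.
Start: joints at [1.044, 0.434, 0.025, 1.573, -0.012, 1.134, -0.075], TCP at [0.257, -0.57, 0.246] pointing down, gripper open.
Joint ranges: [-2.62, 2.62], [-0.44, 2.09], [-1.27, 1.32], [0.08, 2.57], [-1.32, 4.46], [0.12, 2], [-2.74, 2.74]. Speed limits (rad/s): [2.22, 2.22, 3.01, 3.01, 3.14, 3.14, 3.14].

INTERFACE

Orientations are given as a rotation vector (axis times angle).
In Python, from cell import monitor, imaging, workorder, outline_of gives the robot as it stands.
- The arm moves only by the tool move_arm, never from a script. Its argument "series" is a list of rows, each a list of 6 numbers: the shift along the world's x, y, z in cm, then the turn, a rotation vector about the world's x, y, z in degrees. A call has 1 to 8 rows; each row shifts and turns the commanded pose from where the row before left it; what a row does not reach is not made up. A row lasts 1/10 s, in which the tool goes at most 50 mm and 8.59 degrees, less where a joint would pass 70% of its speed; a pose out of reach is approached as far as the arm can. A call with a gripper value outside its range is refused whole. "grip" is the opening, from 0 (shut) to 1 (fully open), set as the call begins (left out, the last holds). The fingers move at their own pace and stop on an object; "force" is the grip in N (left out, the last holds). Time passes only in rows, so rows that do not move let the fingers close. It gives the time, the measured TCP pose, the force and the opening at its end, in the units of the state.
- monitor.observe(): the state, without advancing time (a new reading comes with each control period).
- imaging.get_image(name): name is "scene" or "top"; returns a dict with "color" (420x560x3 uint8, red, green, blue), "fx", "fy", "cx", "cy" (pixels), "dist_coeffs" ([k1, k2, p1, p2, k3] as OpenCV has them; the pictures are not rectified), "rvec" (rotation vector, rad) and "tvec" (3), from world to camera coordinates, as OpenCV has them. Camera axes: x right, y down, z forward; pixel columns grow to the right and rows downward; lengths in m; the calibration is good to about 2 mm. A picture is of the moment at which its call begins. There is no depth.
- workorder.sign_off(): hands the job in, once; it reports no verdict.
Trained networks look in the newest picture that a camera, given by its name, has taken for a name from the list of things; names that differ only in an ending like _2 or _b are one class to them, and where a whole thing is asked for, a point or a joint stands for the part that bears it (a point fixed in the world has none). Each returns a list of dicts, best first, with "p" (0 to 1); they miss things now and then, are a little off and sometimes report something else, mostly with a low value. They report only what shows in the picture. A call takes as long as a camera call. They do not tell look-alikes from the thing itself.
- outline_of(camera, thing): "mask" (420x560 bool, what is visible of it) and "rect" ([left, top, width, height] in pixels, round what is visible of it).
The state is a dict: "clock": time; "joints": joint angles; "dq": joint speeds; "joint_efforts": joint torques, N m; "position": TCP position; "ee_rot": TCP orientation; "force": force on the tool from outside, world axes, zero at the start; "ft_torque": the same for the moment, N m; "width": opening from 0.0 (shut) to 1.0 (fully open).
Only numpy, scipy, OpenCV 4.12 (cv2) and the standard library are available. Lean on these libraries where they do the work, as an engineer would, in place of code of your own. Each camera call takes 0.05 s, during which the arm holds its last target. There are 200 camera calls.

TASK

Take the red electric-candle stem out of its celadon holder, put its steel rod down through the eyelet of the red lamp and press its foot against the sprung brass stop below with a steady push of about 10 N (6 to 14 N will do, never more than 20 N), so that someone can tighten the eyelet's thumbscrew. Finish while still gripping the stem and holding that push: do not let go. Leave the other things on the altar where they stand.

Things in the scene. Friction and masses are not known exactly. Their poses are not given: they have to be found in the camera images.
- stem: electric-candle stem, loose, about 0.12 kg, standing upright at the start in the holder, its foot 6 mm above the altar surface. Round about its z axis, which points up to the bulb. Origin: centre of the foot (lower end of the rod). Steel rod 12 mm in diameter (foot chamfered to 8 mm over 3 mm) from 0 to 60 mm, red plastic candle sleeve 28 mm in diameter from 60 to 100 mm (grip here), amber flame bulb 17 mm wide from 100 to 122 mm
- holder: celadon ceramic holder, round, 60 mm wide at the foot, 42 mm tall, fixed; origin: centre of its underside. Its upright central hole is about 16 mm wide at the mouth, open at the top, with its floor 6 mm above the altar, so the stem must rise 36 mm to come out
- lamp: red plastic lamp, fixed to the altar; origin: centre of its underside, z up. Round base 116 mm in diameter, 25 mm tall, with a rocker switch (not used). A post at its +y side (45 mm from the centre, 84 mm tall) carries a level arm with the white eyelet over the centre of the base. Nothing on the lamp is higher than 84 mm
- eyelet_mouth (a point): centre of the eyelet's upper mouth, on the lamp's axis, 84 mm above the altar. The eyelet is a white plastic 36 mm square block, 14 mm thick, with an upright 16 mm through hole, widened by a 3 mm chamfer at the mouth; a brass thumbscrew is in its -x side, clear of the hole
- plunger: sprung brass stop, a disc 24 mm in diameter straight under the eyelet; origin: centre of its top face, 58 mm above the altar when free (26 mm below the eyelet's mouth). It slides straight down against a spring, 28 mm at most: it starts to yield at about 2 N and then resists with 0.7 N more per mm (about 6 N at 6 mm, 10 N at 11.5 mm, 14 N at 17 mm, 20 N at 26 mm), and comes back up when relieved
- saucer0: celadon saucer, 84 mm wide, 18 mm tall, loose bystander; origin: centre of its underside
- saucer1: second celadon saucer, as the first, loose bystander
- canister: lidded steel canister with a lever clasp, 94 mm wide, 106 mm tall, loose bystander; origin: centre of its underside
- monk: brown resin monk figurine, 76 mm wide, 101 mm tall, loose bystander; origin: centre of its underside
- vase: green glass bud vase, 62 mm wide, 115 mm tall, loose bystander; origin: centre of its underside
- driver: screwdriver, 160 mm long, lying flat, loose bystander; origin: underside near its middle
Mind the look-alikes: they are no part of the job. Leave any blue, green or purple look-alike of the stem alone.

How it is judged:
On the way, in this order (a step that is already met when the one before it is completed fails the run):
1. the stem is lifted out of the holder in the gripper (z of stem in the frame of holder above 0.044 m and contact force between the fingers and stem above 2 N), for 0.1 s.
2. the rod's foot is inside the lamp's eyelet, 6 mm or more below its mouth (horizontal distance between stem and eyelet_mouth below 0.006 m and angle between stem's own z axis and vertical below 0.12 rad and z of stem in the frame of eyelet_mouth below -0.006 m), for 0.05 s.
3. the foot presses the sprung stop with 6 to 14 N (horizontal distance between stem and eyelet_mouth below 0.006 m and angle between stem's own z axis and vertical below 0.12 rad and contact force between stem and plunger between 6 and 14 N), for 0.5 s.
At the end, for the whole second after the job is handed in: the stem's rod stands through the eyelet (foot within 6 mm of the eyelet's axis seen from above and more than 26 mm below its mouth, tilt under 0.12 rad), presses the sprung stop with 6 to 14 N, is still (under 10 mm/s) and is still gripped by the fingers (all of step 3 and z of stem in the frame of eyelet_mouth below -0.026 m and contact force between the fingers and stem above 2 N and linear speed of stem below 0.01 m/s); the arm keeps its last pose, push and grip.
It fails at once if the sprung stop is pressed with more than 20 N (contact force between stem and plunger above 20 N).
It fails at once if a bystander (saucers, canister, monk, vase, screwdriver) is moved by more than 25 mm (distance of any of saucer0, saucer1, canister, monk, vase, driver from where it was at the start of the episode above 0.025 m).
It fails at once if a saucer, the canister, the monk or the vase is tipped by more than 0.5 rad (angle between any of saucer0, saucer1, canister, monk, vase's own z axis and vertical above 0.5 rad).
It also fails if it takes over 45 s, if anything falls off the work surface, if the arm or the gripper's body presses on something with over 40 N, if the wrist force passes 120 N, or if a joint passes its speed limit or range.

## Working session

There is one attempt and no reset: what is moved stays moved. The work goes in short steps, Python scripts to look and compute and a tool call to move; the robot and the scene stay as the last step left them, time stands still between calls to the robot, and variables do not carry over. Pictures are saved under pics/ and viewed, about 8 in all and at most 12, crops included, and the job is handed in when it is done.

Besides the shell and the picture viewer there is one more tool, called after "Call:" as name(argument=value, ...), one argument or row to a line, values as JSON. move_arm: Moves the arm, as the interface text tells. Its arguments: {"type":"object","properties":{"series":{"type":"array"},"grip":{"type":"number"},"force":{"type":"number"}},"required":["series"]}

```bash
mkdir -p pics; ls
python3 - <<'E'
from cell import monitor, imaging, workorder, outline_of
import cv2,numpy as np
for n in("scene","top"):
    im=imaging.get_image(n); cv2.imwrite(f"pics/{n}0.png",im["color"][:,:,::-1])
    R=cv2.Rodrigues(np.array(im["rvec"]))[0]; print(n,im["fx"],im["cx"],im["cy"],im["dist_coeffs"],"cam",(-R.T@np.array(im["tvec"])).round(3),R[2].round(2))
    for t in("stem","holder","lamp","eyelet_mouth","plunger"):
        print(t,[(round(float(d["p"]),2),d["rect"]) for d in outline_of(n,t)][:5])
s=monitor.observe();print(s)
E
```

```text
pics
scene 447.204795659648 286.47790661624623 209.61773680723377 [0.00881081 0.         0.         0.         0.        ] cam [ 1.413 -0.036  0.762] [-0.78  0.11 -0.62]
stem [(0.9, [152.8, 220.8, 16.3, 39.2]), (0.73, [148.8, 195.5, 15.0, 23.8]), (0.64, [117.5, 213.4, 15.4, 40.9]), (0.59, [151.9, 177.7, 14.8, 37.1])]
holder [(0.61, [317.7, 182.5, 40.5, 45.1]), (0.59, [146.7, 215.6, 27.9, 24.0])]
lamp []
eyelet_mouth [(0.81, [319.1, 179.4, 45.4, 49.5])]
plunger [(0.63, [144.7, 264.8, 33.5, 48.6]), (0.5, [336.1, 197.9, 11.6, 10.2])]
top 394.3724975618932 283.86364280474106 217.50431924776947 [-0.07971584  0.          0.          0.          0.        ] cam [0.499 0.071 0.998] [ 0.08 -0.   -1.  ]
stem [(0.73, [398.7, 262.7, 24.6, 9.6]), (0.71, [426.2, 205.2, 24.6, 14.3]), (0.7, [405.9, 229.9, 19.2, 7.9]), (0.54, [395.4, 191.4, 18.6, 14.9])]
holder [(0.65, [393.9, 223.0, 24.9, 22.5])]
lamp [(0.97, [193.1, 226.3, 48.4, 48.1])]
eyelet_mouth [(0.87, [198.4, 229.8, 43.3, 45.5])]
plunger []
{'clock': 0.6, 'joints': array([ 1.04439148,  0.43448124,  0.02497915,  1.57318069, -0.01156628,
        1.13398584, -0.07509004]), 'dq': array([-0.00309213,  0.0004991 ,  0.00031363, -0.00043361, -0.0004805 ,
       -0.00023772,  0.0013267 ]), 'joint_efforts': array([-1.90175042e-04, -6.67349911e+01,  9.83710662e-01, -3.14690995e+01,
       -6.07217476e-02,  3.31543735e-02, -4.55803092e-05]), 'position': array([ 0.25700954, -0.56974244,  0.24576075]), 'ee_rot': array([ 3.07124363e+00,  6.60656350e-01, -1.00214038e-05]), 'force': array([-0.15152597,  0.07692902,  0.03207358]), 'ft_torque': array([ 0.01153655, -0.02410506, -0.05282755]), 'width': 0.999617271601467}
```

Run:
```python
import cv2,numpy as np
a=cv2.imread("pics/scene0.png");b=cv2.imread("pics/top0.png")
cv2.imwrite("pics/c0.png",cv2.resize(a[130:340,80:380],None,fx=2.66,fy=2.66,interpolation=cv2.INTER_CUBIC))
cv2.imwrite("pics/c1.png",cv2.resize(b[150:330,180:480],None,fx=2.66,fy=2.66,interpolation=cv2.INTER_CUBIC))
```

```text
(no output)
```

View pics/c0.png

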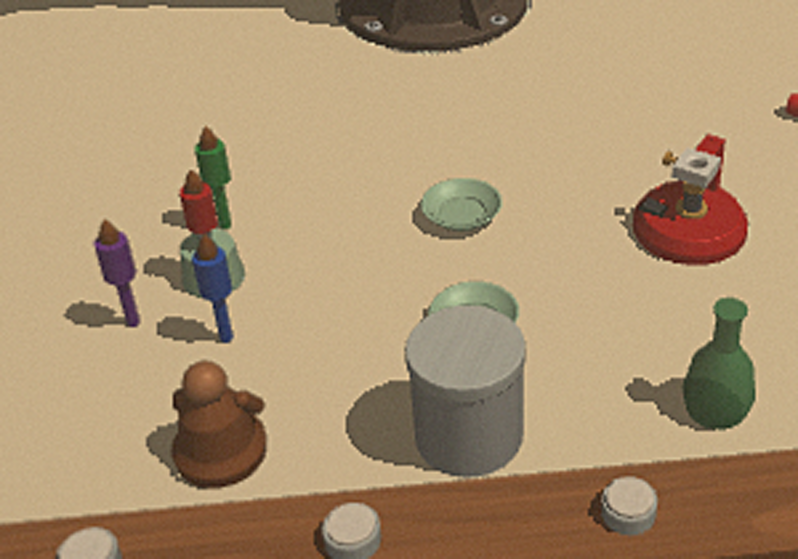

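View pics/c1.png

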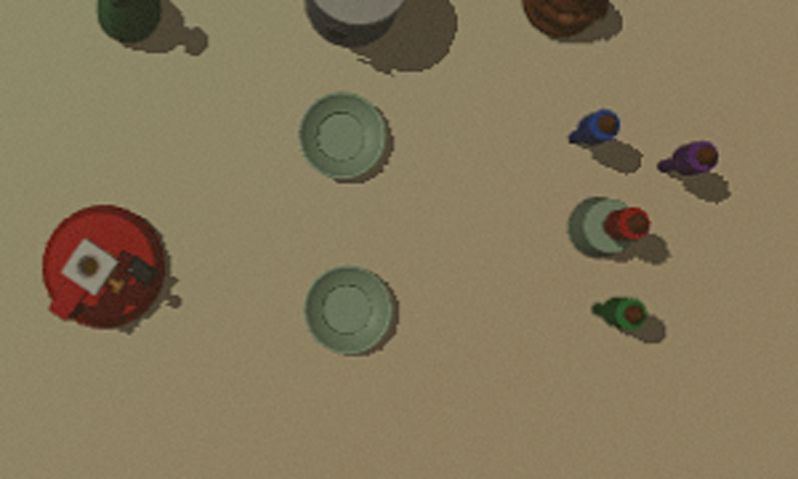

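```bash
cat > h.py <<'E'
import cv2,numpy as np
from scipy.optimize import least_squares
def proj(im,P): return cv2.projectPoints(np.float64(P),np.array(im["rvec"],float),np.array(im["tvec"],float),np.array([[im["fx"],0,im["cx"]],[0,im["fy"],im["cy"]],[0,0,1.]]),np.array(im["dist_coeffs"],float))[0][:,0]
def cen(c):
    m=cv2.moments(np.float32(c)); return np.array([m["m10"],m["m01"]])/m["m00"]
def ring(r,z,n=40):
    t=np.linspace(0,2*np.pi,n); return np.c_[r*np.cos(t),r*np.sin(t),0*t+z]
def stem(z=0): return np.vstack([ring(14,60+z),ring(14,100+z)])/1000
def maskhull(m):
    n,l,s,_=cv2.connectedComponentsWithStats(np.uint8(m)); k=1+np.argmax(s[1:,4])
    ys,xs=np.where(l==k); return cv2.convexHull(np.float32(np.c_[xs,ys]))
def modelhull(im,P): return cv2.convexHull(np.float32(proj(im,P)))
def locate(ims,masks,P,fitz=False):
    hs=[maskhull(m) for m in masks]
    def f(p):
        q=np.r_[p,0] if len(p)==2 else p
        return np.concatenate([cen(modelhull(im,P+q))-cen(h) for im,h in zip(ims,hs)])
    r=least_squares(f,[.5,0,0][:3 if fitz else 2]); return r.x.round(4),r.fun.round(2),[(cv2.boundingRect(h)) for h in hs]
def colmask(im,name,box):
    hsv=cv2.cvtColor(im["color"],cv2.COLOR_RGB2HSV); H,S,V=[hsv[...,i].astype(int) for i in range(3)]
    m={"red":((H<5)|(H>172))&(S>150)&(V>50),"green":(H>45)&(H<75)&(S>130),"blue":(H>100)&(H<125)&(S>110),"purple":(H>128)&(H<160)&(S>80),"white":(S<50)&(V>105)}[name]
    z=np.zeros_like(m); x,y,w,h=box; z[y:y+h,x:x+w]=1; return m&z
E
python3 - <<'E'
from h import *
from cell import imaging
a=imaging.get_image("scene");b=imaging.get_image("top")
for c,z in(("red",6),("green",0),("blue",0),("purple",0)):
  for ims in ([a,b],[a],[b]):
    mm=[colmask(i,c,(100,150,80,120) if i is a else (385,180,75,90)) for i in ims]
    try: print(c,*locate(ims,mm,stem(z)),[m.sum() for m in mm])
    except Exception as e: print(c,e)
s=18
B=np.array([[x,y,z] for x in(-s,s) for y in(-s,s) for z in(70,84)])/1000
c,si=np.cos(.55),np.sin(.55); B=B@np.array([[c,-si,0],[si,c,0],[0,0,1]]).T
for ims in ([a,b],[a],[b]):
  mm=[colmask(i,"white",(325,178,30,30) if i is a else (195,230,36,36)) for i in ims]
  print("eye",*locate(ims,mm,B),[m.sum() for m in mm],[cv2.minAreaRect(maskhull(m)) for m in mm])
# base circle from top
m=colmask(b,"red",(185,220,65,60)); print("base",cv2.boundingRect(maskhull(m)), *locate([b],[m],np.vstack([ring(58,0),ring(58,25)])/1000))
E
```

```text
red [ 0.5261 -0.2382] [-0.77 -0.4  -0.76 -0.17] [(148, 199, 14, 19), (412, 228, 11, 12)] [np.int64(124), np.int64(54)]
red [ 0.5279 -0.2362] [-0.  0.] [(148, 199, 14, 19)] [np.int64(124)]
red [ 0.5256 -0.24  ] [0. 0.] [(412, 228, 11, 12)] [np.int64(54)]
green [ 0.4446 -0.229 ] [-1.48  4.69 -1.23  2.52] [(162, 183, 2, 5), (411, 263, 9, 7)] [np.int64(9), np.int64(28)]
green [ 0.4238 -0.227 ] [-0. -0.] [(162, 183, 2, 5)] [np.int64(9)]
green [ 0.4504 -0.2322] [0. 0.] [(411, 263, 9, 7)] [np.int64(28)]
blue [ 0.613  -0.2175] [-0.55 -0.53 -0.83 -0.07] [(152, 223, 15, 23), (401, 192, 9, 11)] [np.int64(125), np.int64(46)]
blue [ 0.615  -0.2161] [-0. -0.] [(152, 223, 15, 23)] [np.int64(125)]
blue [ 0.6128 -0.2195] [-0. -0.] [(401, 192, 9, 11)] [np.int64(46)]
purple [ 0.5834 -0.3041] [-0.52 -0.74 -0.48 -0.31] [(116, 218, 14, 21), (433, 203, 16, 12)] [np.int64(187), np.int64(75)]
purple [ 0.5862 -0.3025] [-0.  0.] [(116, 218, 14, 21)] [np.int64(187)]
purple [ 0.5826 -0.3052] [-0. -0.] [(433, 203, 16, 12)] [np.int64(75)]
eye [0.5008 0.2342] [-0.77  0.27  0.32  0.37] [(333, 186, 18, 14), (204, 240, 20, 21)] [np.int64(111), np.int64(168)] [((342.0596008300781, 190.826416015625), (14.468294143676758, 11.157142639160156), 30.25643539428711), ((213.49330139160156, 249.79531860351562), (14.664251327514648, 14.991944313049316), 34.99202346801758)]
eye [0.4823 0.2471] [ 2.48 -4.15] [(333, 186, 18, 14)] [np.int64(111)] [((342.0596008300781, 190.826416015625), (14.468294143676758, 11.157142639160156), 30.25643539428711)]
eye [0.5016 0.2349] [-0.  0.] [(204, 240, 20, 21)] [np.int64(168)] [((213.49330139160156, 249.79531860351562), (14.664251327514648, 14.991944313049316), 34.99202346801758)]
base (196, 228, 43, 42) [0.5097 0.242 ] [0. 0.] [(196, 228, 43, 42)]
```

Candidates for the red stem (scene px): red in the celadon holder (155,208), green (160,190), blue (160,235), purple (123,228), plus a red thing at (378,169). I choose the red one standing in the holder, at about (0.526,-0.238); in the crop it is the only red stem.

Call:
move_arm(
  series=[
    [2.5,3.0,0,0,0,-4],
    [3,3.6,0,0,0,-4],
    [3,3.6,0,0,0,-4],
    [3,3.6,0,0,0,-4],
    [3,3.6,0,0,0,-4],
    [3,3.6,0,0,0,-4],
    [3,3.6,0,0,0,0],
    [2,2.5,0,0,0,0],
  ],
  grip=0.65,
  force=25,
)

```text
clock: 1.5
position: [0.4843, -0.2953, 0.2459]
ee_rot: [-3.141, -0.012, -0.002]
force: [0.3, -1.3, 0.4]
width: 0.651
```

Call:
move_arm(
  series=[
    [1.5,2,0,0,0,0],
    [1.5,2,0,0,0,0],
    [1.2,1.7,-1,0,0,0],
    [0,0,-2,0,0,0],
    [0,0,-1.5,0,0,0],
    [0,0,0,0,0,0],
  ],
)

```text
clock: 2.1
position: [0.5229, -0.2411, 0.1989]
ee_rot: [-3.14, -0.008, 0.005]
force: [0.4, 0.8, 0.5]
width: 0.651
```

Run:
```python
from h import *
from cell import imaging,monitor
a=imaging.get_image("scene")
print(monitor.observe()["position"])
m=colmask(a,"red",(100,150,80,120)); print(locate([a],[m],stem(6)),m.sum())
cv2.imwrite("pics/s2.png",cv2.resize(a["color"][120:280,80:240,::-1],None,fx=3.6,fy=3.6,interpolation=cv2.INTER_CUBIC))
```

```text
[ 0.52347426 -0.24155309  0.2001624 ]
(array([ 0.5282, -0.2362]), array([-0.,  0.]), [(148, 199, 14, 19)]) 128
```

View pics/s2.png

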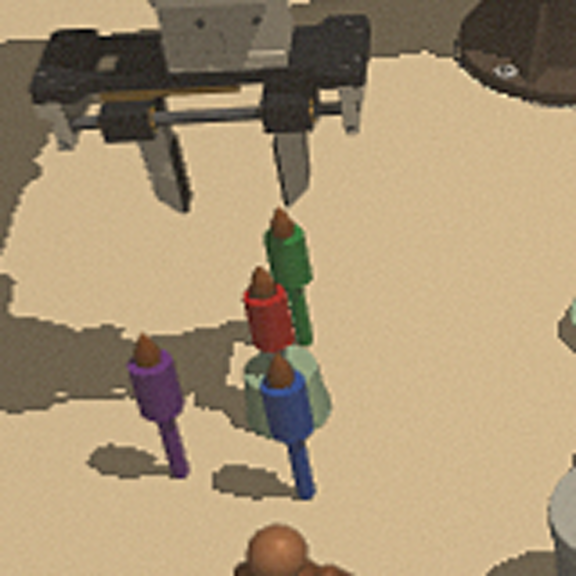

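The close crop shows the red stem alone in the celadon holder (crop px 268,315), with the open fingers above it and to its left as the camera's lean predicts. I'm descending.

Call:
move_arm(
  series=[
    [0.3,0.4,-1,0,0,0],
    [0,0,-2.5,0,0,0],
    [0,0,-2.5,0,0,0],
    [0,0,-2.5,0,0,0],
    [0,0,-1.5,0,0,0],
    [0,0,-1,0,0,0],
    [0,0,0,0,0,0],
  ],
)

```text
clock: 2.85
position: [0.5267, -0.2375, 0.0899]
ee_rot: [-3.141, -0.008, 0.002]
force: [1.0, -0.5, -0.9]
width: 0.65
```

Call:
move_arm(
  series=[
    [0,0,0,0,0,0],
    [0,0,0,0,0,0],
    [0,0,0,0,0,0],
    [0,0,0,0,0,0],
    [0,0,0,0,0,0],
  ],
  grip=0,
  force=30,
)

```text
clock: 3.35
position: [0.5273, -0.2378, 0.0912]
ee_rot: [3.141, 0.008, 0.001]
force: [-0.6, -0.6, 2.8]
width: 0.301
```

Call:
move_arm(
  series=[
    [0,0,1,0,0,0],
    [0,0,1.5,0,0,0],
    [0,0,2,0,0,0],
    [0,0,2,0,0,0],
    [0,0,2,0,0,0],
    [0,0,2,0,0,0],
    [0,0,1.5,0,0,0],
    [0,0,0,0,0,0],
  ],
)

```text
clock: 4.15
position: [0.5281, -0.2382, 0.2134]
ee_rot: [3.14, 0.007, 0.006]
force: [0.5, -0.7, -2.1]
width: 0.302
```

Call:
move_arm(
  series=[
    [0,3,0,0,0,0],
    [0,4.5,0,0,0,0],
    [0,4.5,0,0,0,0],
    [0,4.5,0,0,0,0],
    [0,4.5,0,0,0,0],
    [-0.5,4.5,0,0,0,0],
    [-0.5,4.5,0,0,0,0],
    [-0.5,4.5,0,0,0,0],
  ],
)

```text
clock: 4.95
position: [0.5111, 0.1088, 0.2102]
ee_rot: [3.141, 0.007, -0.001]
force: [0.7, -0.6, -1.1]
width: 0.301
```

Call:
move_arm(
  series=[
    [-0.5,4.5,0,0,0,0],
    [-0.5,4.0,0,0,0,0],
    [0,3,0,0,0,0],
    [0,0,0,0,0,0],
    [0,0,0,0,0,0],
  ],
)

```text
clock: 5.45
position: [0.5014, 0.2224, 0.21]
ee_rot: [3.141, 0.01, -0.002]
force: [0.3, -1.1, -1.2]
width: 0.302
```

Run:
```python
from h import *
from cell import imaging,monitor
a=imaging.get_image("scene");b=imaging.get_image("top")
s=monitor.observe();print(s["position"],s["ee_rot"],s["force"],s["width"])
u=proj(a,[s["position"]])[0];e=proj(a,[[.5016,.2349,.084]])[0];print(u,e)
x,y=int(e[0])-60,int(e[1])-110
cv2.imwrite("pics/s3.png",cv2.resize(a["color"][y:y+150,x:x+150,::-1],None,fx=4,fy=4,interpolation=cv2.INTER_CUBIC));print(x,y)
```

```text
[0.5020275  0.22072901 0.21024746] [ 3.14035028e+00  5.22878181e-03 -1.09920598e-03] [ 0.46274121  0.22624855 -1.55591226] 0.2978876675066382
[340.92117946 147.97139039] [341.90294144 189.9561951 ]
281 79
```

View pics/s3.png

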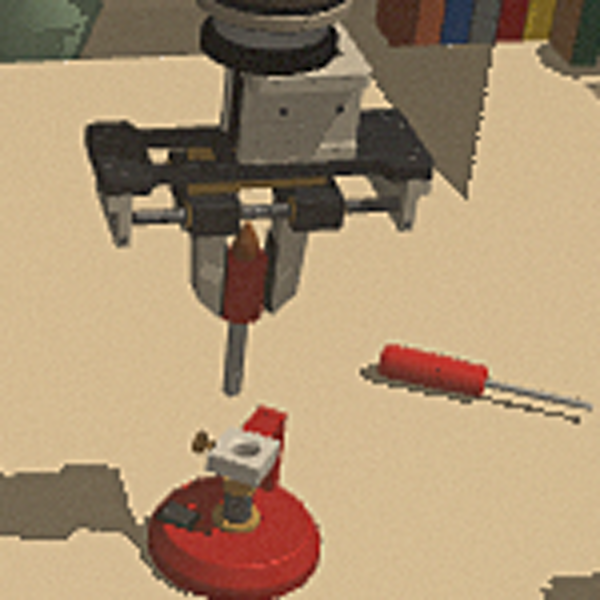

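The stem is held upright, its foot at crop (232,393); the eyelet hole is at crop (246,449). The screwdriver lies clear on the right. Next I compare the measured pixels with the projected model.

Run:
```python
from h import *
from cell import imaging,monitor
a=imaging.get_image("scene");b=cv2.imread("pics/top0.png")[:,:,::-1];bi=imaging.get_image("top")
bi=dict(bi,color=np.ascontiguousarray(b))
f=lambda c:np.array([(c[0]+.5)/4-.5+281,(c[1]+.5)/4-.5+79])
def back(im,px,z): return least_squares(lambda p:proj(im,[[p[0],p[1],z]])[0]-px,[.5,.2]).x.round(4)
def hole(im,box,name):
    m=colmask(im,"white",box); h=maskhull(m); k=np.zeros(m.shape,np.uint8); cv2.fillConvexPoly(k,h.astype(int),1)
    k=cv2.erode(k,np.ones((3,3)));V=im["color"].sum(2)/3.;w=np.where(k>0,np.clip(150-V,0,60) if 0 else np.clip(np.percentile(V[k>0],70)-15-V,0,None),0)
    ys,xs=np.indices(w.shape); c=np.array([(w*xs).sum(),(w*ys).sum()])/w.sum()
    print(name,"face centroid",cen(h),back(im,cen(h),.084),"hole",c,back(im,c,.0835),cv2.boundingRect(h))
hole(a,(325,178,35,30),"scene");hole(bi,(195,230,36,36),"top")
p=monitor.observe()["position"];x,y,z=p
zf=z-(.0912-.006)
q=np.c_[np.full(3,x),np.full(3,y),[zf,zf+.06,zf+.122]]
print("pred foot, sleeve bottom, bulb tip",proj(a,q).round(1).tolist())
print("seen",[f(c).round(1).tolist() for c in((232,393),(240,320),(249,226))], "foot back",back(a,f((232,391)),zf))
```

```text
scene face centroid [341.47266881 192.41693462] [0.512  0.2314] hole [341.07386364 193.96355734] [0.5178 0.2291] (333, 186, 18, 14)
top face centroid [213.51282051 249.86946387] [0.5016 0.2339] hole [212.77245441 249.64492015] [0.5022 0.2357] (204, 240, 20, 21)
pred foot, sleeve bottom, bulb tip [[337.9, 177.2], [340.0, 156.9], [342.3, 134.3]]
seen [[338.6, 176.9], [340.6, 158.6], [342.9, 135.1]] foot back [0.4987 0.2233]
```

Call:
move_arm(
  series=[
    [0.1,0.7,0,0,0,0],
    [0,0.55,-0.5,0,0,0],
    [0,0,-1.5,0,0,0],
    [0,0,-0.9,0,0,0],
    [0,0,0,0,0,0],
    [0,0,0,0,0,0],
  ],
)

```text
clock: 6.25
position: [0.503, 0.2348, 0.1817]
ee_rot: [3.141, 0.008, -0.001]
force: [0.2, 0.6, -1.2]
width: 0.296
```

Run:
```python
from h import *
from cell import imaging,monitor
P=[]
for _ in range(3):
    a=imaging.get_image("scene");s=monitor.observe();P.append(s["position"])
print(np.mean(P,0),s["ee_rot"],s["force"])
b=imaging.get_image("top")
x,y,z=np.mean(P,0);zf=z-.0852
print("foot pred",proj(a,[[x,y,zf]]),"mouth at .503,.2355",proj(a,[[.503,.2355,.084]]))
A=cv2.resize(a["color"][140:215,305:375,::-1],None,fx=8,fy=8,interpolation=cv2.INTER_CUBIC)
cv2.imwrite("pics/s4.png",A)
```

```text
[0.5032797  0.23490166 0.18217933] [-3.14119691e+00 -7.38367967e-03 -1.28379176e-03] [ 0.00937733  0.46778673 -2.11450166]
foot pred [[342.50591341 186.24241728]] mouth at .503,.2355 [[342.2508205  190.25721027]]
```

View pics/s4.png

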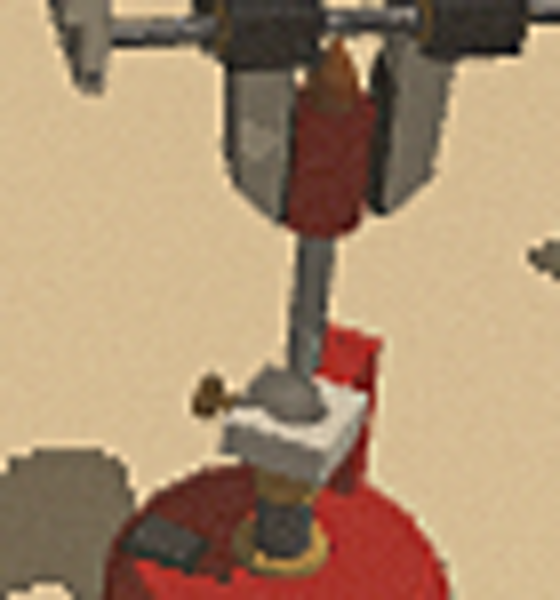

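The foot is at (303,380), just above the eyelet; the brass stop is at (285,485), about 1 mm to −y of the prediction. Descending into the eyelet.

Call:
move_arm(
  series=[
    [0,-0.05,-0.4,0,0,0],
    [0,0,-0.4,0,0,0],
    [0,0,-0.4,0,0,0],
    [0,0,-0.4,0,0,0],
    [0,0,-0.4,0,0,0],
    [0,0,-0.3,0,0,0],
    [0,0,0,0,0,0],
  ],
  force=40,
)

```text
clock: 7.15
position: [0.5027, 0.2341, 0.1582]
ee_rot: [3.141, 0.008, -0.001]
force: [-0.3, -0.9, -0.3]
width: 0.298
```

Call:
move_arm(
  series=[
    [0,0,-0.4,0,0,0],
    [0,0,-0.4,0,0,0],
    [0,0,-0.4,0,0,0],
    [0,0,-0.3,0,0,0],
    [0,0,0,0,0,0],
    [0,0,0,0,0,0],
  ],
)

```text
clock: 7.75
position: [0.503, 0.2343, 0.1437]
ee_rot: [3.141, 0.008, -0.0]
force: [-0.5, 0.1, -0.4]
width: 0.298
```

Call:
move_arm(
  series=[
    [0,0,-0.2,0,0,0],
    [0,0,-0.2,0,0,0],
    [0,0,-0.2,0,0,0],
    [0,0,0,0,0,0],
    [0,0,0,0,0,0],
  ],
)

```text
clock: 8.25
position: [0.5032, 0.2344, 0.138]
ee_rot: [-3.141, -0.007, -0.001]
force: [0.1, -0.6, 4.1]
width: 0.293
```

Run:
```python
from cell import imaging,monitor
import numpy as np
L=[]
for _ in range(5):
    imaging.get_image("scene");s=monitor.observe();L.append(np.r_[s["position"],s["force"]])
print(np.mean(L,0).round(4),np.std(L,0).round(4))
```

```text
[ 0.5032  0.2344  0.138  -0.3473 -0.3347  4.4917] [0.     0.     0.     0.3836 0.2894 0.6033]
```

Call:
move_arm(
  series=[
    [0,0,-0.2,0,0,0],
    [0,0,-0.2,0,0,0],
    [0,0,-0.2,0,0,0],
    [0,0,0,0,0,0],
    [0,0,0,0,0,0],
    [0,0,0,0,0,0],
  ],
)

```text
clock: 9.1
position: [0.5033, 0.2344, 0.1322]
ee_rot: [-3.141, -0.008, -0.001]
force: [-0.5, -0.9, 7.8]
width: 0.295
```

Run:
```python
from cell import imaging,monitor
import numpy as np,cv2
L=[]
for _ in range(8):
    a=imaging.get_image("scene");s=monitor.observe();L.append(np.r_[s["position"],s["force"],s["width"]])
print(np.mean(L,0).round(4),np.std(L,0).round(4))
cv2.imwrite("pics/s5.png",cv2.resize(a["color"][140:215,305:375,::-1],None,fx=8,fy=8,interpolation=cv2.INTER_CUBIC))
```

```text
[ 0.5033  0.2344  0.1322 -0.8884 -0.5983  8.5984  0.2989] [0.     0.     0.     0.3743 0.3974 0.2225 0.002 ]
```

View pics/s5.png

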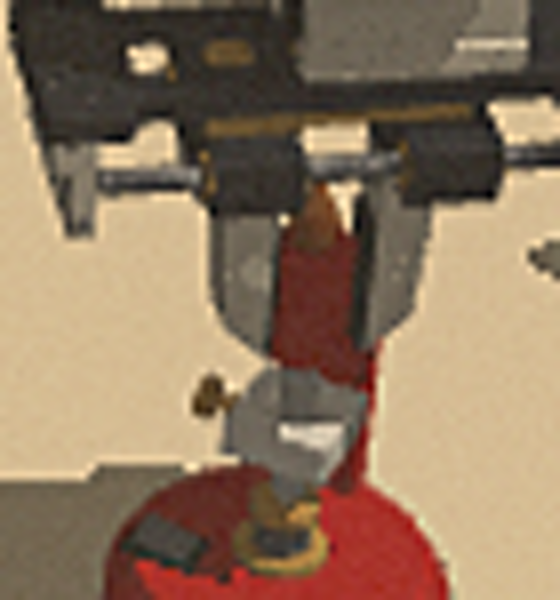

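The rod runs through the eyelet with its end visible below the block at (295,485). The stop is pressed down and the sleeve (315,300) is still between the fingers. The push is 8.6 N read plus about 1.2 N of stem weight, so about 10 N, and steady.

```bash
python3 -c "
from cell import workorder;print(workorder.sign_off())"
```

```text
the job is handed in; nothing more can be done
None
```

The job is handed in at about 9.5 s. The red stem's rod stands through the lamp's eyelet, pressing the sprung stop with about 10 N, and the gripper still holds it.

- **What I did:** I gripped the red sleeve in the celadon holder, lifted the stem clear and carried it over the altar to the lamp. I then lowered it through the eyelet onto the stop in small steps, with the grip set to 40 N.
- **Push:** the sensor read 8.6 N (±0.2), plus about 1.2 N for the stem's weight, so about 9.8 N. The spring travel of about 11 mm agrees with that.
- **Position:** the foot is at about z = 0.047 m, about 37 mm below the eyelet's mouth. The tool is vertical, the pose is steady and side forces are under 1.1 N.
- **Grip:** the opening is 27.5 mm, the width of the sleeve.
- **What disagreed:** the automatic scene-camera estimate of the eyelet was 10–20 mm off, because the bright side of the block was picked up with the top face. I used the top camera and my own reading of the pictures instead, and the rod went in without side force.
- **Not checked:** I saw no contact with the bystanders, but I did not measure their positions again at the end.

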